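# Put the kit bracket back and rack its tray

## Task

Pack this building kit away: lay the loose folded metal bracket flat on its base in the yellow parts tray, behind the wheels that are already in it. Then slide the loaded yellow tray, nose first, into the empty bay of the grey tray rack until it is fully home, with the bracket and both wheels still lying in it. Leave the other things on the bench where they are.

Things in the scene. Friction and masses are not known exactly. Their poses are not given: they have to be found in the camera images.
- tray_mid (a point): Yellow plastic parts tray, open on top, loose, on the bench: 185 long (x), 64 wide (y), 45 mm high, walls and floor 3 mm thick, 0.13 to 0.2 kg empty. Grip it across its 64 mm width. The point is its middle, half-way up (22.5 mm above its underside). +x points to the nose, which goes into the rack first and has its two upright corners cut off at 45 degrees by 10 mm; -x is the pull end. z up.
- tray_lip (a point): Outer edge of the yellow tray's pull lip, a tab 40 mm wide and 4 mm thick that sticks out 14 mm from the pull end, 38 mm above the tray's underside; 106.5 mm behind (-x) the tray's middle. Axes as tray_mid. Pushed here, level, the loaded tray slides along the shelf with about 1 to 4 N.
- tray_place (a point): Where the bracket belongs in the tray: point on the tray's floor (3 mm above its underside) 24 mm behind (-x) the tray's middle. The free floor is 58 mm wide and reaches about 65 mm to either side of this point along the tray's x. Axes as tray_mid.
- bracket_mid (a point): Loose folded aluminium U-bracket, about 90 g, on its base on the bench: base 60 mm long (x) by 40 mm wide (y), 3 mm thick, with an upright flange 40 mm wide and 38 mm high at each end of its length. The point is its centre, half-way up (19 mm above its underside). z up. Grip it over the two flanges (60 mm). It fits flat into the tray only with its length along the tray.
- wheel1_mid (a point): Lower of two loose toy wheels (black tyre, red disc, 45 mm across, 14 mm thick, 40 g each) lying flat one on the other at the nose end in the yellow tray, about 63 mm ahead of the tray's middle. Point: its centre.
- wheel2_mid (a point): Upper of the two wheels. Its top is 31 mm above the tray's underside, below the tray's rim. Point: its centre.
- rack: Fixed tray rack, grey sheet steel, 128 mm high, 234 wide, 190 deep: three bays side by side, 76 mm apart, on two levels. Blue trays fill all bays but one on the upper level; their pull lips stick out 14 mm in front. Origin: middle of its underside; +x is the direction in which trays slide in.
- bay_home (a point): Where the yellow tray's middle (tray_mid) is when it is fully home in the empty bay; fixed. +x: sliding-in direction, z up; the tray's axes then agree. Bay 70 mm wide between 6 mm partitions, shelf 68 mm above the bench (22.5 mm below this point). A stop at the back ends the travel when the tray's pull-end wall is flush with the rack's front, only its lip sticking out.
- bay_mouth (a point): Middle of the empty bay's mouth in the plane of the rack's front, 93 mm before bay_home; same height and axes. The mouth is 70 mm wide and 52 mm high, from the shelf to a rail 8 mm high and 14 mm deep with a yellow card on it (a like rail is at the back; open on top between them). Above the rail's top, 128 mm over the bench, all is free.
- screwdriver: Bystander: screwdriver with green handle, 190 mm, lying; to be left alone. Origin: middle, underside.
- hammer: Bystander: hammer, 260 mm, lying; to be left alone. Origin: middle, underside.
- channel: Bystander: folded dark steel channel 130 x 45 x 28 mm; to be left alone. Origin: middle, underside.
- jar: Bystander: glass jar, 64 mm across, 85 mm high; to be left alone. Origin: middle, underside.
- tape: Bystander: roll of paper tape, 90 mm across, 24 mm high; to be left alone. Origin: middle, underside.
- block: Bystander: wooden sanding block 100 x 60 x 30 mm; to be left alone. Origin: middle, underside.
- pencil_pot: Bystander: dark steel pot of pencils, 76 mm across, 170 mm high with the pencils; to be left alone. Origin: middle, underside.
There are look-alikes about, which are no part of the job. There is more than one size of the part that bears tray_mid; the job needs the larger.

How it is judged:
By the outcome, as a careful person would: the job done as asked, in the order asked, and still so for the second after the job is handed in, with the robot touching nothing.
It also fails if it takes over 64 s, if anything falls off the work surface, if the arm or the gripper's body presses on something with over 40 N, if the wrist force passes 120 N, or if a joint passes its speed limit or range.

## Robot

A 6-joint arm with a two-finger parallel gripper is mounted at the origin on the work surface. World frame = base frame: x ahead of the robot, y to its left, z up, the work surface at z = 0. Lengths are in m, angles in degrees, forces in N, time in s.
With the tool pointing down it reaches from about 0.35 to 0.95 m from the base axis. Payload 17.4 kg.
Tool frame: the origin (TCP) lies at the very end of the fingers, on their centre line; the grasp point (between the pads) lies 19 mm behind it; z points along the fingers, y is the direction in which the jaws open and shut (so a half turn about z gives the same grasp; the last joint's range is limited). The gripper opens to 93 mm and grips with 3 to 60 N. Pads are 15 mm wide; open, the fingers measure 128 mm over their backs; the gripper's body (75 mm by 188 mm) begins 65 mm behind the grasp point.
Start: joints at [-69.087, 6.646, 82.598, -0, 90.757, -2.166], TCP at [0.265, -0.621, 0.219] pointing down, gripper open.
Joint ranges: [-162.19, 162.19], [-47.58, 125.68], [4.15, 143.07], [-65.23, 245.23], [0.69, 171.88], [-170.13, 170.13]. Speed limits (degrees/s): [108.29, 108.29, 127.2, 180, 180, 180].

## Interface

Orientations are given as a 3x3 rotation matrix whose columns are the frame's x, y, z axes.
In Python, from rig import robot gives the robot as it stands.
- The arm moves only by the shell command python3 -m creep 'ROWS' [OPENING] [FORCE]. ROWS is JSON, a list of rows, each a list of 4 numbers: the shift along the tool's x, y, z in m, then the turn about the tool's z in degrees. A call has exactly 8 rows; each row shifts and turns the commanded pose from where the row before left it, along the tool's axes as they then stand; what a row does not reach is not made up. A row lasts 1/12 s, in which the tool goes at most 41.7 mm and 7.16 degrees, less where a joint would pass 70% of its speed; a pose out of reach is approached as far as the arm can. A call is refused whole if a number of a shift passes 0.0417 or a number of a turn 7.16, either way. A call with a gripper value outside its range is refused whole. OPENING is the closure, from 0 (fully open) to 1 (shut), set as the call begins (- or left out, the last holds). The fingers move at their own pace and stop on an object; FORCE is the grip in N (left out, the last holds). Time passes only in rows, so rows that do not move let the fingers close, or fill a call up. It gives the time, the measured TCP pose, the force and the opening at its end, in the units of the state.
- robot.state(): the state, without advancing time (a new reading comes with each control period).
- robot.snapshot(name): name is "scene" or "side" or "wrist"; returns a dict with "pixels" (384x512x3 uint8, red, green, blue), "vertical_fov" (degrees; the focal length in pixels is half the picture's height over the tangent of half this angle, whatever the lens; pixels are square), "cx", "cy" (the principal point, pixels), "T" (4x4, takes a point from camera to world coordinates); the wrist camera has in their place "mount" (4x4, takes a point from camera to tool coordinates, whose origin is the TCP and whose axes are the flange's). Camera axes: x right, y up, looking along -z (the intrinsics and any distortion apply to the point x, -y, -z); pixel columns grow to the right and rows downward; lengths in m; the calibration is good to about 2 mm. A picture is of the moment at which its call begins: read the wrist's pose just before it. There is no depth.
- robot.finish_job(): hands the job in, once; it reports no verdict.
Trained networks look in a picture, given as the dict that the camera call returned (one of the last four; its "shot" number tells which), for a name from the list of things; names that differ only in an ending like _2 or _b are one class to them, and where a whole thing is asked for, a point or a joint stands for the part that bears it (a point fixed in the world has none). Each returns a list of dicts, best first, with "conf" (0 to 1); they miss things now and then, are a little off and sometimes report something else, mostly with a low value. They report only what shows in the picture. A call takes as long as a camera call. They do not tell look-alikes from the thing itself.
- robot.boxes_of(target, picture): "at" ([x, y, z] in m, in the coordinates of the camera as it stood for that picture, good to about 4 mm: the middle of the surface that is visible of it).
- robot.outline_of(target, picture): "mask" (384x512 bool, what is visible of it).
The state is a dict: "time_s": time; "joint_pos": joint angles; "qd": joint speeds; "joint_efforts": joint torques, N m; "eef_pos": TCP position; "orientation": TCP orientation; "force": force on the tool from outside, world axes, zero at the start; "moment": the same for the moment, N m; "opening": finger opening in m.
Only numpy, scipy, OpenCV 4.12 (cv2) and the standard library are available. Lean on these libraries where they do the work, as an engineer would, in place of code of your own. Each camera call takes 0.05 s, during which the arm holds its last target.

## Working session

There is one attempt and no reset: what is moved stays moved. The work goes in short steps, Python scripts to look and compute and a shell command to move; the robot and the scene stay as the last step left them, time stands still between calls to the robot, and variables do not carry over. Pictures are saved under pics/ and viewed, and the job is handed in when it is done.

```bash
ls; mkdir -p pics; cat > h.py <<'E'
import numpy as np, cv2
from rig import robot
def snap(n,fn=None):
    s=robot.state(); p=robot.snapshot(n)
    if n=="wrist":
        T=np.eye(4);T[:3,:3]=np.array(s["orientation"]);T[:3,3]=s["eef_pos"]; p["Tw"]=T@np.array(p["mount"])
    else: p["Tw"]=np.array(p["T"])
    if fn: cv2.imwrite("pics/"+fn,cv2.cvtColor(p["pixels"],cv2.COLOR_RGB2BGR))
    return p
def w(p,a): return (p["Tw"]@np.r_[a,1])[:3]
def f(p): return 192/np.tan(np.radians(p["vertical_fov"]/2))
def proj(p,X):
    c=np.linalg.inv(p["Tw"])@np.r_[X,1]; return np.array([p["cx"]+f(p)*c[0]/-c[2], p["cy"]+f(p)*c[1]/c[2]])
def ray(p,u,v,z):
    d=p["Tw"][:3,:3]@np.array([(u-p["cx"])/f(p),-(v-p["cy"])/f(p),-1]); o=p["Tw"][:3,3]
    return o+d*(z-o[2])/d[2]
E
python3 - <<'E'
from h import *
s=robot.state();print(s["orientation"],s["eef_pos"],s["time_s"])
for n in("scene","side","wrist"):
    p=snap(n,n+"0.png");print(n,{k:v for k,v in p.items() if k!="pixels"})
    for t in ("tray_mid","bracket_mid","rack","bay_home","bay_mouth","tray_place","wheel2_mid","wheel1_mid","tray_lip"):
        try: print(t,[(np.round(w(p,d["at"]),3).tolist(),round(d["conf"],2),proj(p,w(p,d["at"])).round().tolist()) for d in robot.boxes_of(t,p)])
        except Exception as e: print(t,e)
print(robot.state()["time_s"])
E
```

```text
pics
[[ 9.19959901e-01  3.92012205e-01 -4.59824237e-04]
 [ 3.92012473e-01 -9.19959179e-01  1.15328902e-03]
 [ 2.90838439e-05 -1.24123649e-03 -9.99999229e-01]] [ 0.26451987 -0.62077047  0.21786946] 0.0
scene {'vertical_fov': 48.49207738652091, 'cx': 253.82037163170978, 'cy': 191.11007975764213, 'T': array([[-0.58286094, -0.62398518,  0.52049555,  1.16050274],
       [ 0.81256425, -0.45036519,  0.37001423,  0.40984628],
       [ 0.00352968,  0.63860292,  0.76952833,  1.10635619],
       [ 0.        ,  0.        ,  0.        ,  1.        ]]), 'shot': 1, 'Tw': array([[-0.58286094, -0.62398518,  0.52049555,  1.16050274],
       [ 0.81256425, -0.45036519,  0.37001423,  0.40984628],
       [ 0.00352968,  0.63860292,  0.76952833,  1.10635619],
       [ 0.        ,  0.        ,  0.        ,  1.        ]])}
tray_mid [([0.533, -0.278, 0.017], 0.84, [195.0, 190.0]), ([0.18, -0.33, 0.006], 0.81, [245.0, 128.0])]
bracket_mid [([0.453, 0.037, 0.012], 0.68, [287.0, 219.0])]
rack [([0.569, 0.315, 0.105], 0.84, [355.0, 278.0])]
bay_home []
bay_mouth []
tray_place [([0.531, -0.276, 0.015], 0.96, [196.0
[... 1768 characters left out ...]
4653e-01, -9.57652324e-01,
        -1.67137099e-01],
       [ 0.00000000e+00,  0.00000000e+00,  0.00000000e+00,
         1.00000000e+00]]), 'shot': 3, 'Tw': array([[ 0.39251235,  0.8806675 ,  0.26525233,  0.33834884],
       [-0.91974594,  0.37621308,  0.1119425 , -0.59013459],
       [-0.00120727, -0.28790357,  0.95765864,  0.38576978],
       [ 0.        ,  0.        ,  0.        ,  1.        ]])}
tray_mid [([0.174, -0.353, 0.014], 0.67, [16.0, 145.0])]
bracket_mid []
rack []
bay_home [([0.334, -0.449, 0.085], 0.29, [103.0, 32.0])]
bay_mouth []
tray_place [([0.175, -0.352, 0.013], 0.95, [17.0, 144.0])]
wheel2_mid []
wheel1_mid []
tray_lip [([0.173, -0.351, 0.011], 0.66, [16.0, 144.0])]
1.5
```

```bash
python3 - <<'E'
import cv2
for n in("scene","side"):
    i=cv2.imread(f"pics/{n}0.png"); cv2.imwrite(f"pics/{n}0b.png",cv2.resize(i,(800,600),interpolation=cv2.INTER_CUBIC))
E
```

```text
(no output)
```

View pics/scene0b.png

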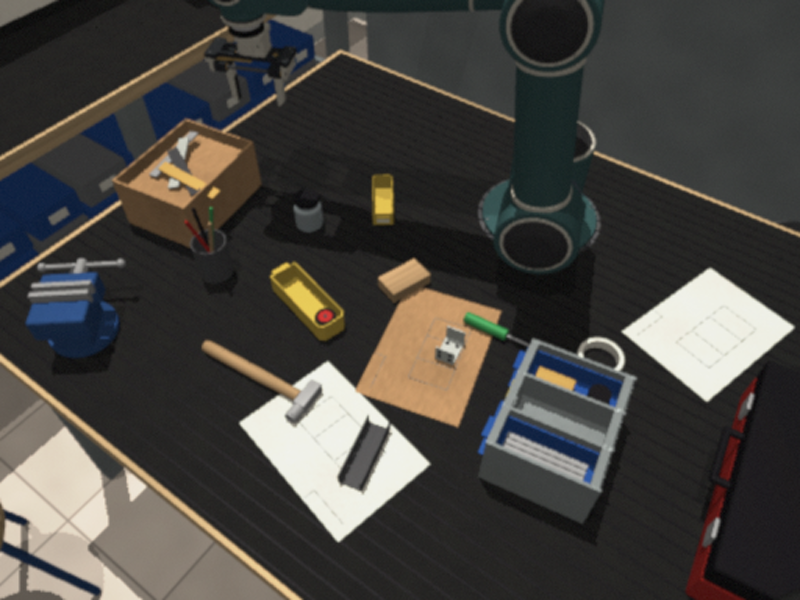

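View pics/side0b.png

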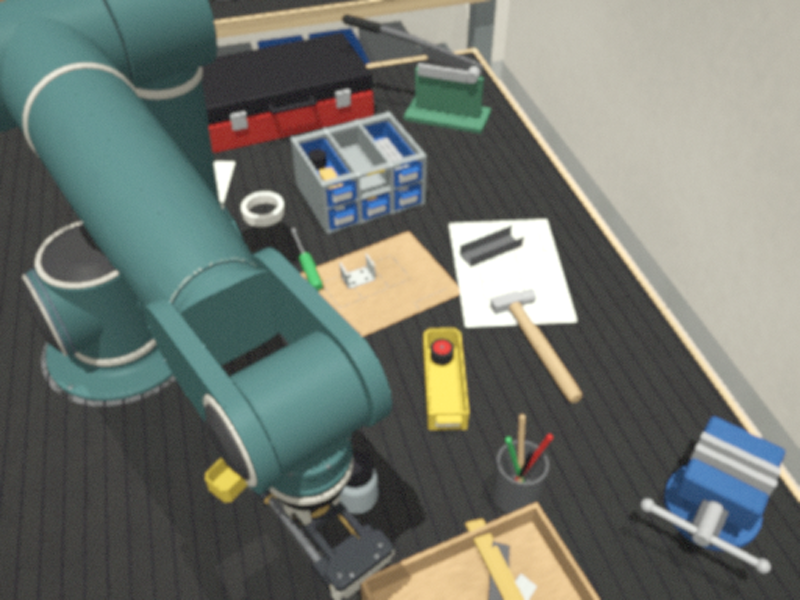

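```bash
python3 -m creep '[[0.015,-0.014,-0.03,0],[0.024,-0.022,-0.02,0],[0.026,-0.024,-0.01,0],[0.026,-0.024,-0.01,0],[0.028,-0.025,0,0],[0.028,-0.025,0,0],[0.028,-0.025,0,0],[0.028,-0.025,0,0]]' 0 20
python3 -m creep '[[0.028,-0.025,0,0],[0.028,-0.025,0,0],[0.028,-0.025,0,0],[0.028,-0.025,0,0],[0.028,-0.025,0,-5],[0.02,-0.02,0,-7],[0.018,-0.018,0,-7],[0,0,0,-7]]'
python3 -m creep '[[0,0,0,-7],[0,0,0,-7],[0,0,0,-7],[0,0,0,-7],[0,0,0,-7],[0,0,0,-6],[0,0,0,0],[0,0,0,0]]'
cat > see.py <<'E'
from h import *
import sys
n,fn=sys.argv[1:3]
p=snap(n,fn)
for t in sys.argv[3:]:
    print(t,[(np.round(w(p,d["at"]),3).tolist(),round(d["conf"],2),proj(p,w(p,d["at"])).round().tolist()) for d in robot.boxes_of(t,p)])
s=robot.state();print(np.round(s["eef_pos"],4),np.degrees(np.arctan2(s["orientation"][1][0],s["orientation"][0][0])).round(2),s["time_s"])
np.save("pics/"+fn+".npy",np.r_[p["Tw"].ravel(),p["cx"],p["cy"],p["vertical_fov"]])
E
python3 see.py wrist w1.png tray_mid bracket_mid wheel2_mid rack
```

```text
time_s: 2.17
eef_pos: [0.3795, -0.3705, 0.2889]
orientation: [[0.92, 0.392, 0.0], [0.392, -0.92, -0.0], [0.0, 0.001, -1.0]]
force: [0.1, -0.1, -0.8]
opening: 0.0931
time_s: 2.83
eef_pos: [0.4723, -0.1466, 0.2889]
orientation: [[0.648, 0.762, 0.001], [0.762, -0.648, 0.001], [0.001, 0.0, -1.0]]
force: [-0.4, 0.1, 0.5]
opening: 0.0932
time_s: 3.5
eef_pos: [0.4716, -0.1501, 0.2888]
orientation: [[0.002, 1.0, 0.0], [1.0, -0.002, -0.0], [-0.0, 0.0, -1.0]]
force: [-0.2, 0.4, -0.6]
opening: 0.0934
tray_mid [([0.542, -0.275, 0.008], 0.7, [298.0, 231.0]), ([0.213, -0.306, 0.004], 0.65, [92.0, 248.0]), ([0.377, 0.037, 0.024], 0.6, [175.0, 3.0])]
bracket_mid [([0.459, 0.035, 0.002], 0.58, [242.0, 10.0])]
wheel2_mid [([0.556, -0.198, 0.03], 0.65, [312.0, 188.0])]
rack []
[ 0.4716 -0.1501  0.2886] 89.98 3.75
```

View pics/w1.png

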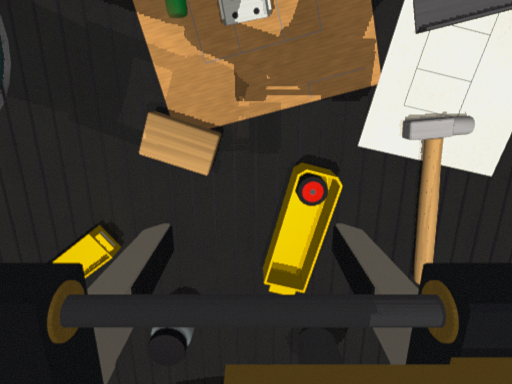

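```bash
python3 - <<'E'
import cv2
i=cv2.imread("pics/w1.png"); cv2.imwrite("pics/w1t.png",cv2.resize(i[150:300,240:370],None,fx=4,fy=4,interpolation=cv2.INTER_CUBIC))
E
python3 -m creep '[[0.02,0,0,0],[0.03,0,0,0],[0.03,0,0,0],[0.03,0,0,0],[0.02,0,0,0],[0.01,0,0,0],[0,0,0,0],[0,0,0,0]]'
python3 see.py wrist w2.png bracket_mid rack bay_mouth bay_home
```

```text
time_s: 4.42
eef_pos: [0.4715, -0.0103, 0.2886]
orientation: [[-0.002, 1.0, 0.0], [1.0, 0.002, -0.0], [-0.0, 0.0, -1.0]]
force: [0.1, -0.1, 0.1]
opening: 0.0929
bracket_mid [([0.459, 0.044, -0.001], 0.63, [244.0, 113.0])]
rack []
bay_mouth [([0.344, -0.4, 0.022], 0.35, [180.0, 372.0])]
bay_home []
[ 0.4715 -0.011   0.2886] 90.0 4.6667
```

View pics/w1t.png

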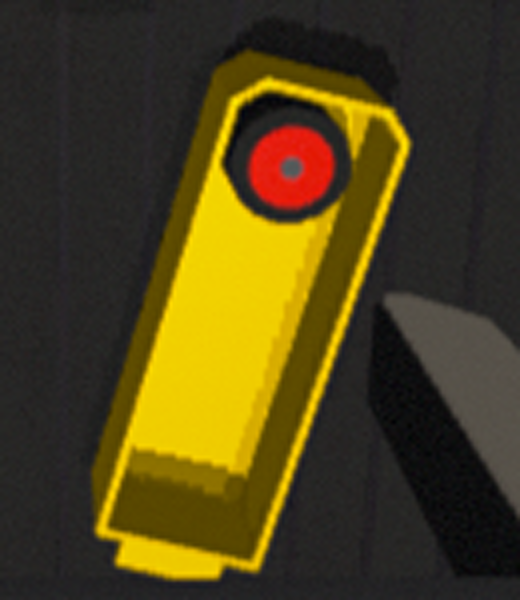

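View pics/w2.png

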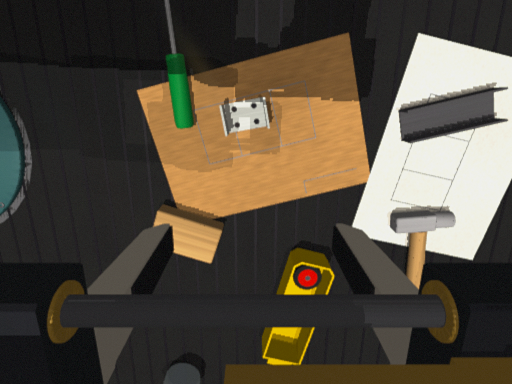

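```bash
python3 - <<'E'
import cv2,numpy as np
i=cv2.imread("pics/w2.png"); cv2.imwrite("pics/w2b.png",cv2.resize(i[80:150,205:285],None,fx=7,fy=7,interpolation=cv2.INTER_CUBIC))
from h import ray
a=np.load("pics/w1.png.npy");p=dict(Tw=a[:16].reshape(4,4),cx=a[16],cy=a[17],vertical_fov=a[18])
P={k:ray(p,*uv,0.045)[:2] for k,uv in dict(rl=(264.2,283.2),rr=(304.5,293.2),cr=(342.5,187),cl=(297.5,175),nl=(307,169.5),nr=(336.2,177)).items()}
for k in P: print(k,P[k].round(4))
d=lambda a,b:(np.linalg.norm(P[a]-P[b]).round(4),np.degrees(np.arctan2(*(P[b]-P[a])[::-1])).round(2))
print("width",d("rl","rr"),d("cl","cr"),"len",d("rl","cl"),d("rr","cr"),d("nl","nr"))
t=(P["cl"]+P["cr"]-P["rl"]-P["rr"]);t/=np.linalg.norm(t)
rear=(P["rl"]+P["rr"])/2; nose=(P["nl"]+P["nr"])/2
print("ax",np.degrees(np.arctan2(t[1],t[0])),"mid",rear+t*.0925,(rear+nose)/2, np.linalg.norm(nose-rear))
E
```

```text
rl [ 0.4889 -0.3441]
rr [ 0.5507 -0.3618]
cr [ 0.595  -0.1924]
cl [ 0.5325 -0.1753]
nl [ 0.5451 -0.1677]
nr [ 0.5853 -0.1782]
width (np.float64(0.0643), np.float64(-15.95)) (np.float64(0.0648), np.float64(-15.29)) len (np.float64(0.1743), np.float64(75.5)) (np.float64(0.1751), np.float64(75.33)) (np.float64(0.0416), np.float64(-14.66))
ax 75.41678654354652 mid [ 0.54307326 -0.26340562] [ 0.54247506 -0.26293487] 0.18561515495469447
```

View pics/w2b.png

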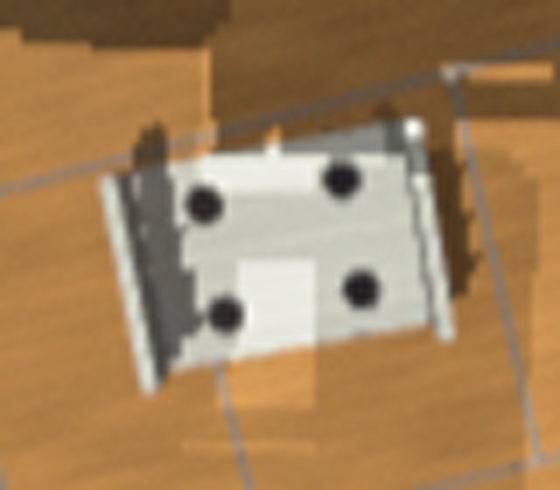

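```bash
cat > mv.py <<'E'
# prints displacement in tool axes to target x y z az
import sys; from h import *
x,y,z,az=map(float,sys.argv[1:5]); s=robot.state(); R=np.array(s["orientation"])
a=np.degrees(np.arctan2(R[1,0],R[0,0]))
print("tool shift",(R.T@(np.array([x,y,z])-s["eef_pos"])).round(4),"turn",round(((a-az)+180)%360-180,2))
E
python3 - <<'E'
import numpy as np
from h import ray
a=np.load("pics/w2.png.npy");p=dict(Tw=a[:16].reshape(4,4),cx=a[16],cy=a[17],vertical_fov=a[18])
q=[ray(p,205+u/7,80+v/7,0.038)[:2] for u,v in((108,180),(150,388),(416,128),(445,335))]
print(np.round(q,4)); c=np.mean(q,0); d=(q[2]+q[3]-q[0]-q[1])/2; print(c,np.linalg.norm(d),np.degrees(np.arctan2(d[1],d[0])), [np.degrees(np.arctan2(*(q[i]-q[i+1])[::-1])) for i in(0,2)],[np.linalg.norm(q[i]-q[i+1]) for i in(0,2)])
h=np.mean([ray(p,205+u/7,80+v/7,0.003)[:2] for u,v in((203,205),(342,180),(224,315),(361,290))],0);print(h)
E
python3 mv.py 0.46 0.042 0.008 99
```

```text
[[0.4296 0.0552]
 [0.4365 0.0169]
 [0.4865 0.0645]
 [0.4925 0.027 ]]
[0.46127165 0.04090888] 0.05722749638743073 9.78887536771868 [np.float64(100.293897712625), np.float64(99.0436193134059)] [np.float64(0.038870743023098224), np.float64(0.03802416415266961)]
[0.46105883 0.04075746]
tool shift [ 0.053  -0.0115  0.2806] turn -9.0
```

```bash
python3 -m creep '[[0.026,-0.005,0.02,0],[0.026,-0.0055,0.03,0],[0,0,0.03,-4.9],[0,0,0.03,-4.8],[0,0,0.03,0],[0,0,0.02,0],[0,0,0.01,0],[0,0,0,0]]' 0.17 20
python3 see.py wrist w3.png bracket_mid; python3 mv.py 0.461 0.041 0.010 99.7
```

```text
time_s: 5.33
eef_pos: [0.4601, 0.0414, 0.1167]
orientation: [[-0.169, 0.986, -0.003], [0.986, 0.169, -0.0], [0.0, -0.003, -1.0]]
force: [-0.3, -0.6, -0.0]
opening: 0.0777
bracket_mid [([0.458, 0.045, 0.002], 0.78, [252.0, 179.0])]
[0.4613 0.0416 0.1198] 99.74 5.4333
tool shift [-0.0005 -0.0005  0.1098] turn 0.04
```

View pics/w3.png

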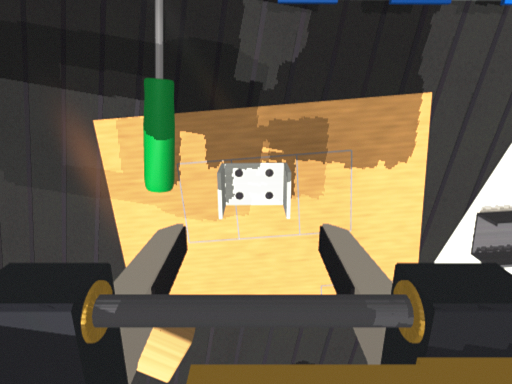

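```bash
python3 -m creep '[[0,0,0.03,0],[0,0,0.03,0],[0,0,0.025,0],[0,0,0.015,0],[0,0,0.009,0],[0,0,0,0],[0,0,0,0],[0,0,0,0]]'
python3 see.py wrist w4.png
```

```text
time_s: 6.1
eef_pos: [0.4619, 0.0418, 0.0114]
orientation: [[-0.17, 0.985, 0.002], [0.985, 0.17, 0.0], [-0.0, 0.002, -1.0]]
force: [-0.1, -0.1, -0.6]
opening: 0.0772
[0.4618 0.0419 0.0113] 99.78 6.15
```

View pics/w4.png

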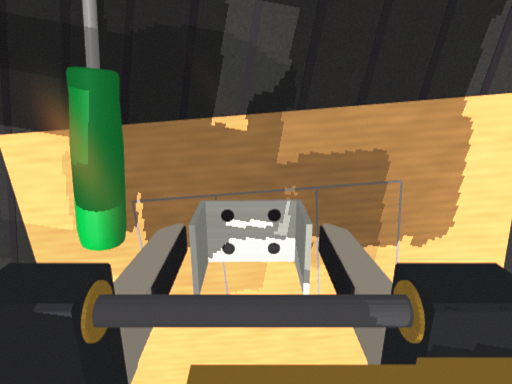

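```bash
python3 -m creep '[[0,0,0,0],[0,0,0,0],[0,0,0,0],[0,0,0,0],[0,0,0,0],[0,0,0,0],[0,0,0,0],[0,0,0,0]]' 1 20
python3 -m creep '[[0,0,-0.005,0],[0,0,-0.015,0],[0,0,-0.03,0],[0,0,-0.03,0],[0,0,-0.03,0],[0,0,-0.02,0],[0,0,-0.01,0],[0,0,0,0]]'
python3 see.py wrist w5.png
python3 mv.py 0.5368 -0.2864 0.15 -14.6 
```

```text
time_s: 6.82
eef_pos: [0.4611, 0.0419, 0.0101]
orientation: [[-0.17, 0.985, 0.0], [0.985, 0.17, -0.0], [-0.0, 0.0, -1.0]]
force: [-0.6, -0.2, 6.5]
opening: 0.06
time_s: 7.48
eef_pos: [0.4615, 0.0419, 0.1516]
orientation: [[-0.17, 0.985, 0.003], [0.985, 0.17, 0.0], [-0.0, 0.003, -1.0]]
force: [-0.6, 0.1, -0.6]
opening: 0.0601
[0.461  0.0418 0.1497] 99.78 7.5333
tool shift [-3.363e-01  1.890e-02 -2.000e-04] turn 114.38
```

View pics/w5.png

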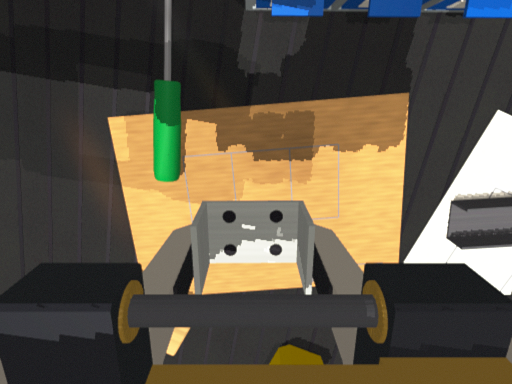

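```bash
python3 -m creep '[[-0.02,0.001,0,0],[-0.035,0.002,0,0],[-0.04,0.002,0,0],[-0.04,0.002,0,0],[-0.04,0.002,0,0],[-0.04,0.002,0,0],[-0.04,0.003,0,0],[-0.04,0.003,0,0]]'
python3 -m creep '[[-0.03,0.002,0,-5],[-0.011,0,0,-7],[0,0,0,-7],[0,0,0,-7],[0,0,0,-7],[0,0,0,-7],[0,0,0,-7],[0,0,0,-7]]'
python3 -m creep '[[0,0,0,-7],[0,0,0,-4.6],[0,0,0,0],[0,0,0,0],[0,0,0,0],[0,0,0,0],[0,0,0,0],[0,0,0,0]]'
python3 see.py wrist w6.png tray_mid; python3 see.py scene s6.png pencil_pot jar; python3 mv.py 0.5368 -0.2864 0.15 165.4
```

```text
time_s: 8.2
eef_pos: [0.5271, -0.2478, 0.1471]
orientation: [[-0.17, 0.986, -0.002], [0.986, 0.17, 0.001], [0.002, -0.002, -1.0]]
force: [1.1, 0.5, -0.4]
opening: 0.0601
time_s: 8.87
eef_pos: [0.5369, -0.2855, 0.1469]
orientation: [[-0.9, 0.436, -0.003], [0.436, 0.9, 0.002], [0.003, 0.0, -1.0]]
force: [-0.0, -0.1, -0.7]
opening: 0.0599
time_s: 9.53
eef_pos: [0.5376, -0.2858, 0.1495]
orientation: [[-0.967, 0.253, -0.0], [0.253, 0.967, 0.0], [0.0, 0.0, -1.0]]
force: [0.4, -0.3, 0.3]
opening: 0.0604
tray_mid [([0.536, -0.27, 0.001], 0.71, [267.0, 170.0]), ([0.736, -0.302, 0.022], 0.57, [282.0, 343.0])]
[ 0.5376 -0.2858  0.1497] 165.35 9.6333
pencil_pot [([0.591, -0.481, 0.071], 0.69, [135.0, 163.0])]
jar [([0.344, -0.412, 0.08], 0.65, [199.0, 128.0])]
[ 0.5376 -0.2858  0.1497] 165.37 9.7833
tool shift [ 0.0006 -0.0008 -0.0003] turn -0.03
```

View pics/w6.png

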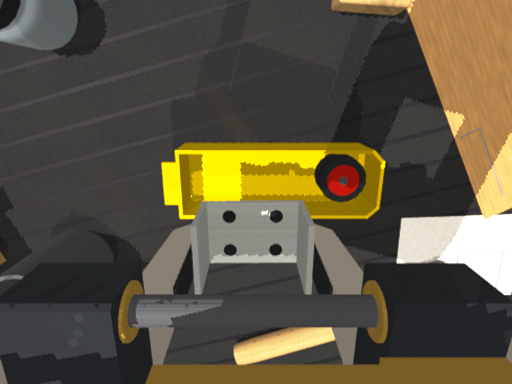

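View pics/s6.png

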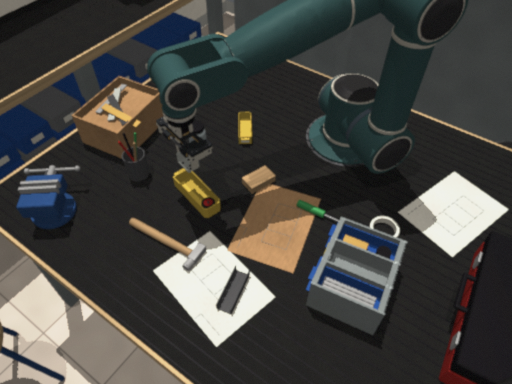

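```bash
python3 - <<'E'
import cv2,numpy as np
i=cv2.imread("pics/w6.png"); cv2.imwrite("pics/w6t.png",cv2.resize(i[130:230,155:395],None,fx=3.3,fy=3.3,interpolation=cv2.INTER_CUBIC))
from h import ray,proj
a=np.load("pics/w6.png.npy");p=dict(Tw=a[:16].reshape(4,4),cx=a[16],cy=a[17],vertical_fov=a[18])
c=np.array([.5428,-.2632]);t=np.radians(75.4);u=np.array([np.cos(t),np.sin(t)]);v=np.array([-u[1],u[0]])
for x,y in((-.0925,.032),(-.0925,-.032),(.0825,-.032),(.0825,.032),(.0925,.022),(.0925,-.022)):
    print(x,y,((proj(p,np.r_[c+u*x+v*y,.045])-[155,130])*3.3).round())
E
```

```text
-0.0925 0.032 [62. 70.]
-0.0925 -0.032 [ 79. 293.]
0.0825 -0.032 [695. 293.]
0.0825 0.032 [720.  69.]
0.0925 0.022 [753. 106.]
0.0925 -0.022 [734. 260.]
```

View pics/w6t.png

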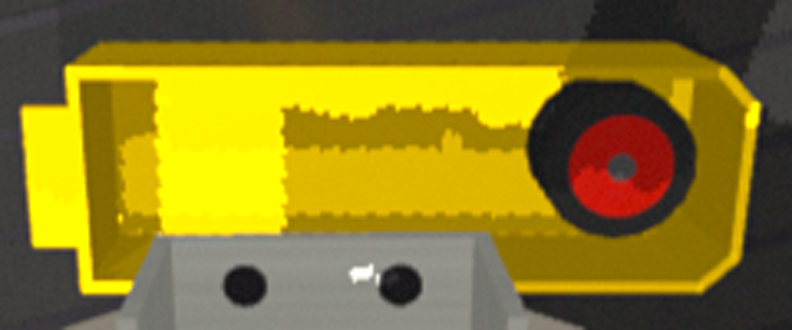

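```bash
python3 -m creep '[[0.0015,-0.0017,0.015,0],[0,0,0.03,0],[0,0,0.03,0],[0,0,0.025,0],[0,0,0.015,0],[0,0,0.008,0],[0,0,0,0],[0,0,0,0]]'
python3 see.py wrist w7.png
```

```text
time_s: 10.45
eef_pos: [0.5357, -0.2872, 0.0267]
orientation: [[-0.968, 0.253, -0.0], [0.253, 0.968, 0.0], [0.0, -0.0, -1.0]]
force: [-0.1, 0.3, -0.8]
opening: 0.06
[ 0.5361 -0.2874  0.0276] 165.38 10.5
```

View pics/w7.png

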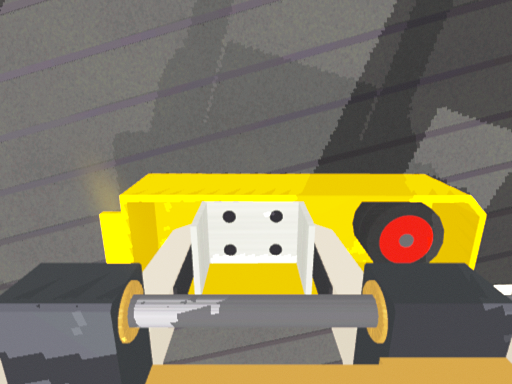

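Bracket (195–312, 200–290) is inside the tray walls, clear of the wheels at (400,235). Lower the last 14 mm and release.

```bash
python3 -m creep '[[0,0,0.006,0],[0,0,0.005,0],[0,0,0.003,0],[0,0,0,0],[0,0,0,0],[0,0,0,0],[0,0,0,0],[0,0,0,0]]'
python3 -m creep '[[0,0,0,0],[0,0,0,0],[0,0,0,0],[0,0,0,0],[0,0,0,0],[0,0,0,0],[0,0,0,0],[0,0,0,0]]' 0.22
python3 see.py wrist w8.png
```

```text
time_s: 11.17
eef_pos: [0.5357, -0.2871, 0.0126]
orientation: [[-0.968, 0.252, -0.0], [0.252, 0.968, 0.0], [0.0, 0.0, -1.0]]
force: [-0.4, -0.3, 0.2]
opening: 0.0598
time_s: 11.83
eef_pos: [0.5357, -0.2871, 0.0127]
orientation: [[-0.968, 0.252, 0.0], [0.252, 0.968, -0.0], [-0.0, -0.0, -1.0]]
force: [-0.4, 0.8, -0.6]
opening: 0.0729
[ 0.5357 -0.2871  0.0126] 165.38 11.8833
```

View pics/w8.png

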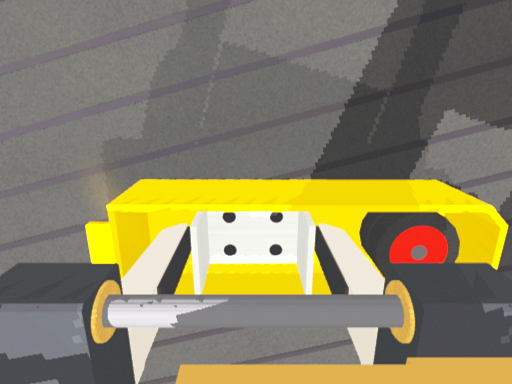

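```bash
python3 -m creep '[[0,0,-0.01,0],[0,0,-0.02,0],[0,0,-0.035,0],[0,0,-0.04,0],[0,0,-0.04,0],[0,0,-0.04,6],[0,0,-0.04,7],[0,0,-0.03,7]]'
python3 -m creep '[[0,0,-0.01,7],[0,0,0,7],[0,0,0,7],[0,0,0,7],[0,0,0,7],[0,0,0,7],[0,0,0,7],[0,0,0,7]]' 0
python3 -m creep '[[0,0,0,7],[0,0,0,7],[0.02,0.02,0,0],[0.025,0.025,0,0],[0.025,0.025,0,0],[0.025,0.025,0,0],[0.025,0,0,0],[0.025,0,0,0]]' 0
python3 see.py wrist w9.png; python3 mv.py 0.5 0.12 0.33 85
```

```text
time_s: 12.55
eef_pos: [0.5356, -0.287, 0.2725]
orientation: [[-0.82, 0.573, 0.003], [0.573, 0.82, -0.002], [-0.003, 0.0, -1.0]]
force: [0.8, -0.3, 0.7]
opening: 0.0727
time_s: 13.22
eef_pos: [0.5355, -0.287, 0.2785]
orientation: [[0.017, 1.0, 0.0], [1.0, -0.017, -0.0], [-0.0, 0.0, -1.0]]
force: [0.4, -0.7, -0.7]
opening: 0.093
time_s: 13.88
eef_pos: [0.6652, -0.1696, 0.2775]
orientation: [[0.252, 0.968, -0.001], [0.968, -0.252, 0.0], [0.0, -0.001, -1.0]]
force: [0.3, -0.4, 0.2]
opening: 0.093
[ 0.6657 -0.1658  0.2779] 75.52 13.9333
tool shift [ 0.2354 -0.2319 -0.0516] turn -9.48
```

View pics/w9.png

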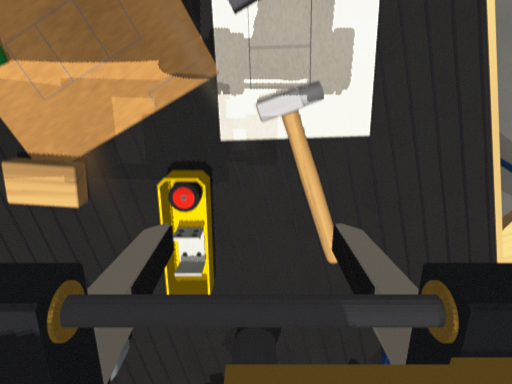

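```bash
python3 -m creep '[[0.015,-0.015,-0.006,0],[0.025,-0.025,-0.006,0],[0.028,-0.028,-0.006,0],[0.028,-0.028,-0.006,0],[0.028,-0.028,-0.006,0],[0.028,-0.028,-0.006,0],[0.028,-0.028,-0.006,0],[0.028,-0.028,-0.006,0]]'
python3 -m creep '[[0.02,-0.02,-0.002,0],[0.007,-0.004,0,0],[0,0,0,-5],[0,0,0,-4.5],[0,0,0,0],[0,0,0,0],[0,0,0,0],[0,0,0,0]]'
python3 see.py wrist w10.png rack bay_mouth
```

```text
time_s: 14.6
eef_pos: [0.5139, 0.0841, 0.3269]
orientation: [[0.253, 0.968, 0.001], [0.968, -0.253, 0.0], [0.0, 0.001, -1.0]]
force: [0.4, 0.6, 0.4]
opening: 0.0931
time_s: 15.27
eef_pos: [0.4992, 0.1149, 0.3277]
orientation: [[0.092, 0.996, -0.0], [0.996, -0.092, 0.0], [0.0, -0.0, -1.0]]
force: [0.7, -0.1, -0.4]
opening: 0.0928
rack [([0.543, 0.245, 0.113], 0.69, [281.0, 44.0])]
bay_mouth [([0.56, -0.252, 0.019], 0.7, [303.0, 340.0]), ([0.373, 0.089, 0.028], 0.57, [173.0, 173.0])]
[0.4991 0.115  0.3277] 84.82 15.4167
```

View pics/w10.png

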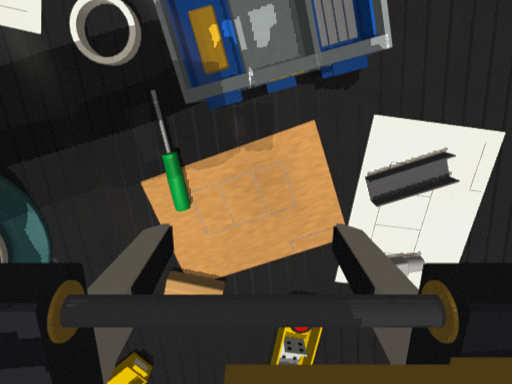

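```bash
python3 -m creep '[[0.02,0,0,0],[0.03,0.01,0,0],[0.03,0.01,0,0],[0.01,0.01,0,-5],[0,0.005,0,-5.2],[0,0,0,-5],[0,0,0,0],[0,0,0,0]]'
python3 see.py wrist w11.png rack bay_mouth bay_home
python3 - <<'E'
import cv2
i=cv2.imread("pics/w11.png"); cv2.imwrite("pics/w11t.png",cv2.resize(i[0:200,100:380],None,fx=2.8,fy=2.8,interpolation=cv2.INTER_CUBIC))
E
```

```text
time_s: 16.08
eef_pos: [0.542, 0.2021, 0.3275]
orientation: [[-0.172, 0.985, -0.0], [0.985, 0.172, -0.0], [-0.0, -0.0, -1.0]]
force: [-0.5, -0.1, 0.7]
opening: 0.0925
rack [([0.533, 0.296, 0.093], 0.59, [259.0, 82.0])]
bay_mouth []
bay_home []
[0.5419 0.202  0.3278] 99.95 16.2833
```

View pics/w11t.png

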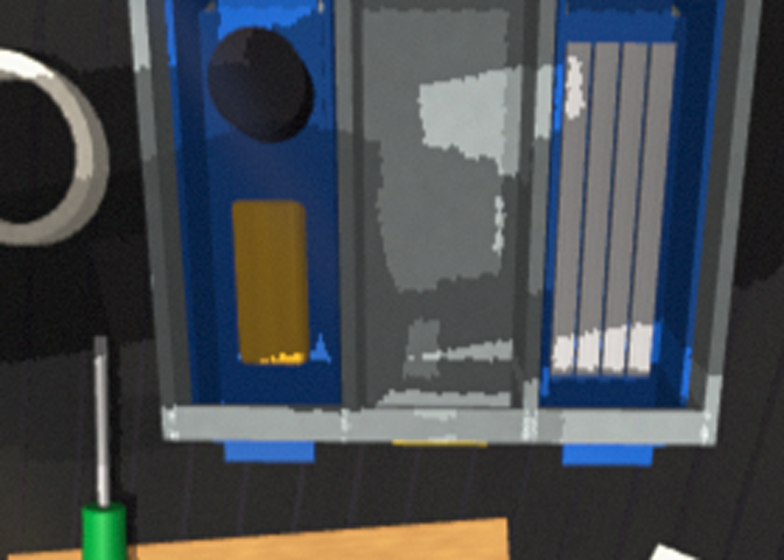

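```bash
python3 - <<'E'
import numpy as np
from h import ray,proj
a=np.load("pics/w11.png.npy");p=dict(Tw=a[:16].reshape(4,4),cx=a[16],cy=a[17],vertical_fov=a[18])
g=lambda u,v,z:ray(p,100+u/2.8,v/2.8,z)[:2]
L,R=g(163,439,.128),g(716,444,.128)
d=R-L;print(L,R,np.linalg.norm(d),np.degrees(np.arctan2(d[1],d[0])))
# side wall edge direction: left outer side
B=g(133,0,.128);C=g(758,0,.128)
for s,e in((L,B),(R,C)): print(np.degrees(np.arctan2(*(e-s)[::-1])),np.linalg.norm(e-s),np.linalg.norm(C-B))
# partitions flanking the bay near front
for x in (342,350,527,537): print(x, (g(x,438,.128)-L)@d/np.linalg.norm(d)-np.linalg.norm(d)/2)
for x in (392,487): print("card",(g(x,443,.124)-L)@d/np.linalg.norm(d)-np.linalg.norm(d)/2)
M=(L+R)/2;t=np.radians(np.degrees(np.arctan2(d[1],d[0]))+90);print("mouth",M,"home",M+.093*np.array([np.cos(t),np.sin(t)]))
E
```

```text
[0.42960164 0.19112791] [0.66191494 0.22961965] 0.2354805363150751 9.407805713631133
98.82774802418763 0.16522314199947447 0.23198792782083866
100.03426304574462 0.16731844887538147 0.23198792782083866
342 -0.04157180077502186
350 -0.038169356529673015
527 0.037104495760200334
537 0.04135695731578448
card -0.020467650330049714
card 0.02044233889435801
mouth [0.54575829 0.21037378] home [0.53055647 0.30212292]
```

```bash
python3 -m creep '[[0,0,0,0],[-0.03,0,0,0],[-0.03,0,0,0],[-0.03,0,0,0],[-0.02,0,0,0],[-0.01,0,0,0],[0,0,0,0],[0,0,0,0]]'; python3 see.py wrist w12.png;python3 see.py side sd12.png
python3 - <<'E'
import cv2
i=cv2.imread("pics/w12.png"); cv2.imwrite("pics/w12t.png",cv2.resize(i[0:120,120:400],None,fx=2.8,fy=2.8,interpolation=cv2.INTER_CUBIC))
i=cv2.imread("pics/sd12.png"); cv2.imwrite("pics/sd12t.png",cv2.resize(i[60:160,170:290],None,fx=6,fy=6,interpolation=cv2.INTER_CUBIC))
E
```

```text
time_s: 16.95
eef_pos: [0.5629, 0.0843, 0.3277]
orientation: [[-0.174, 0.985, -0.0], [0.985, 0.174, 0.0], [0.0, 0.0, -1.0]]
force: [-0.1, -0.3, -0.3]
opening: 0.0932
[0.5629 0.0847 0.3277] 100.07 17.0
[0.5629 0.085  0.3277] 100.11 17.05
```

View pics/w12t.png

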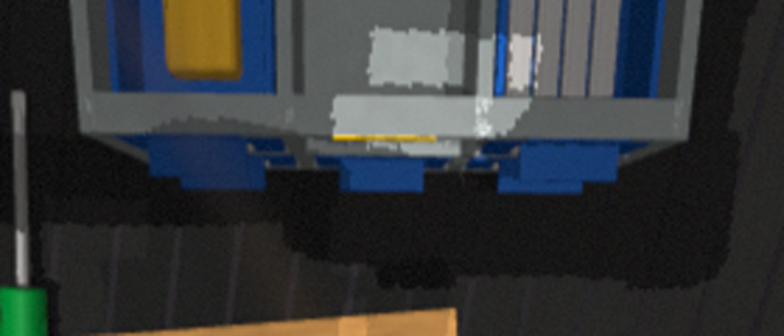

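View pics/sd12t.png

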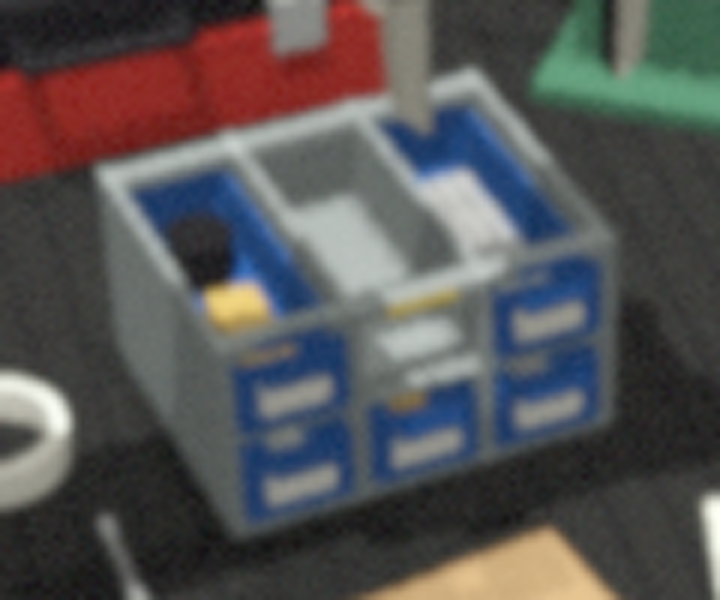

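```bash
python3 - <<'E'
import numpy as np
from h import ray,proj
a=np.load("pics/w12.png.npy");p=dict(Tw=a[:16].reshape(4,4),cx=a[16],cy=a[17],vertical_fov=a[18])
g=lambda u,v,z:ray(p,120+u/2.8,v/2.8,z)[:2]
L,R=g(83,132,.128),g(685,138.5,.128)
d=R-L;print(L,R,np.linalg.norm(d),np.degrees(np.arctan2(d[1],d[0])),(L+R)/2)
c=(g(333,137,.124)+g(436,137,.124))/2;print("card mid",c)
a=np.load("pics/sd12.png.npy");p=dict(Tw=a[:16].reshape(4,4),cx=a[16],cy=a[17],vertical_fov=a[18])
g=lambda u,v,z:ray(p,170+u/6,60+v/6,z)[:2]
L,R=g(225,347,.128),g(612,240,.128);d=R-L
print(L,R,np.linalg.norm(d),np.degrees(np.arctan2(d[1],d[0])),(L+R)/2)
L,R=g(240,535,.0),g(608,424,.0);d=R-L
print(L,R,np.linalg.norm(d),np.degrees(np.arctan2(d[1],d[0])),(L+R)/2)
E
python3 mv.py 0.5368 -0.2862 0.15 75.4
```

```text
[0.43071449 0.19163088] [0.66025859 0.22996301] 0.23272267846309166 9.480483534829403 [0.54548654 0.21079695]
card mid [0.54564396 0.21071681]
[0.43618734 0.19281318] [0.6596242  0.22588627] 0.22587133726553882 8.419776818664296 [0.54790577 0.20934973]
[0.4345344  0.18985791] [0.65952001 0.22494611] 0.2277053069248889 8.864299859848416 [0.5470272  0.20740201]
tool shift [-0.3609 -0.0908  0.1776] turn 24.71
```

```bash
python3 -m creep '[[-0.02,-0.005,0.01,0],[-0.03,-0.008,0.015,0],[-0.036,-0.009,0.015,0],[-0.038,-0.0095,0.015,0],[-0.038,-0.0095,0.015,0],[-0.038,-0.0095,0.015,0],[-0.038,-0.0095,0.015,0],[-0.038,-0.0095,0.015,0]]'
python3 -m creep '[[-0.038,-0.0095,0.015,0],[-0.03,-0.007,0.015,4],[-0.017,-0.005,0.015,7],[0,0,0.015,7],[0,0,0,6.7],[0,0,0,0],[0,0,0,0],[0,0,0,0]]'
python3 see.py wrist w13.png;python3 mv.py 0.5368 -0.2862 0.010 75.4
```

```text
time_s: 17.72
eef_pos: [0.5429, -0.1993, 0.2127]
orientation: [[-0.176, 0.984, 0.001], [0.984, 0.176, 0.0], [-0.0, 0.001, -1.0]]
force: [0.4, 0.6, -0.3]
opening: 0.0929
time_s: 18.38
eef_pos: [0.5361, -0.285, 0.1539]
orientation: [[0.247, 0.969, 0.001], [0.969, -0.247, -0.0], [-0.0, 0.001, -1.0]]
force: [0.2, -0.2, -0.4]
opening: 0.0928
[ 0.536  -0.2851  0.154 ] 75.63 18.4333
tool shift [-0.0008  0.0009  0.144 ] turn 0.23
```

View pics/w13.png

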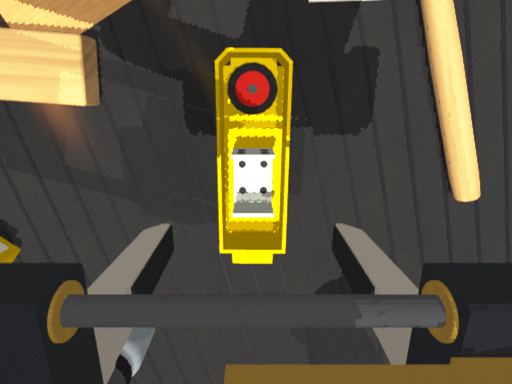

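```bash
python3 -m creep '[[-0.001,0.001,0.02,0.2],[0,0,0.03,0],[0,0,0.03,0],[0,0,0.03,0],[0,0,0.02,0],[0,0,0.01,0],[0,0,0.004,0],[0,0,0,0]]'
python3 -m creep '[[0,0,0,0],[0,0,0,0],[0,0,0,0],[0,0,0,0],[0,0,0,0],[0,0,0,0],[0,0,0,0],[0,0,0,0]]' 1 30
python3 see.py wrist w14.png
```

```text
time_s: 19.1
eef_pos: [0.5364, -0.2867, 0.0095]
orientation: [[0.255, 0.967, -0.0], [0.967, -0.255, -0.0], [-0.0, -0.0, -1.0]]
force: [0.3, -0.5, -0.2]
opening: 0.093
time_s: 19.77
eef_pos: [0.5363, -0.287, 0.0098]
orientation: [[0.256, 0.967, 0.0], [0.967, -0.256, -0.0], [-0.0, 0.0, -1.0]]
force: [-1.7, 2.0, 6.4]
opening: 0.0638
[ 0.5363 -0.287   0.0098] 75.18 19.8167
```

View pics/w14.png

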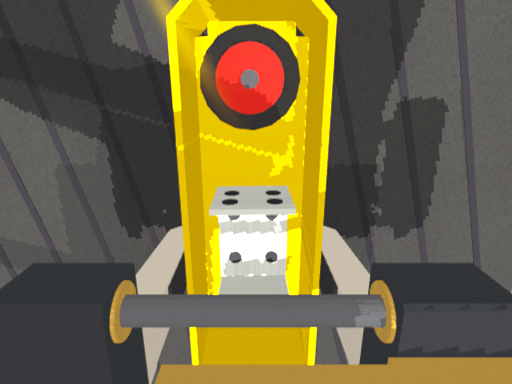

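```bash
python3 -m creep '[[0,0,-0.005,0],[0,0,-0.01,0],[0,0,-0.015,0],[0,0,-0.02,0],[0,0,-0.02,0],[0,0,-0.02,0],[0,0,-0.01,0],[0,0,0,0]]' 1 40
python3 see.py wrist w15.png; python3 see.py side sd15.png;python3 mv.py 0.5675 0.0789 0.11 99.4
python3 - <<'E'
import cv2
i=cv2.imread("pics/sd15.png"); cv2.imwrite("pics/sd15t.png",cv2.resize(i[150:300,200:360],None,fx=4,fy=4,interpolation=cv2.INTER_CUBIC))
E
```

```text
time_s: 20.48
eef_pos: [0.537, -0.2874, 0.1121]
orientation: [[0.256, 0.967, 0.003], [0.967, -0.256, -0.002], [-0.001, 0.004, -1.0]]
force: [-0.7, -0.2, -2.3]
opening: 0.0637
[ 0.5365 -0.2871  0.1101] 75.18 20.5333
[ 0.536  -0.2868  0.1088] 75.18 20.5833
tool shift [ 0.3615 -0.0631 -0.0012] turn -24.22
```

View pics/w15.png

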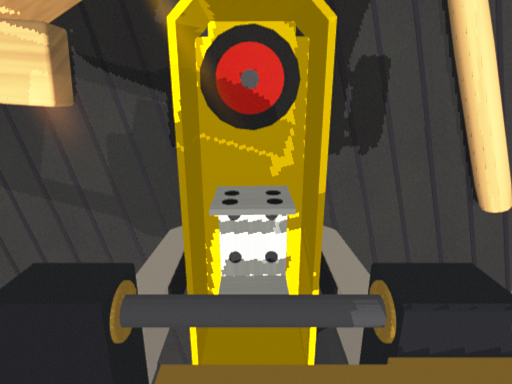

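View pics/sd15t.png

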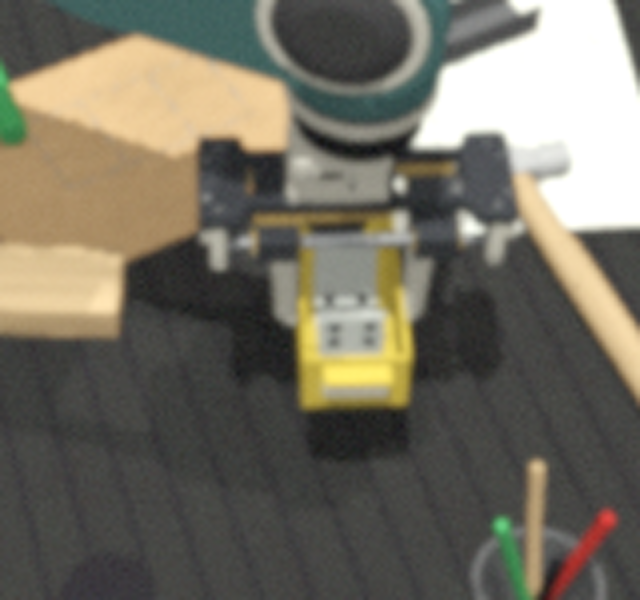

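```bash
python3 -m creep '[[0,0,0,-3.2],[0,0,0,-5],[0,0,0,-5],[0,0,0,-5],[0,0,0,-4],[0,0,0,-2],[0.01,0.003,0,0],[0.02,0.005,0,0]]'
python3 -m creep '[[0.03,0.007,0,0],[0.035,0.009,0,0],[0.035,0.009,0,0],[0.035,0.009,0,0],[0.035,0.009,0,0],[0.035,0.009,0,0],[0.035,0.009,0,0],[0.033,0.009,0,0]]'
python3 -m creep '[[0.025,0.006,0,0],[0.018,0.004,0,0],[0.009,0.002,0,0],[0,0,0,0],[0,0,0,0],[0,0,0,0],[0,0,0,0],[0,0,0,0]]'
python3 see.py wrist w16.png; python3 see.py side sd16.png;python3 mv.py 0.5675 0.0789 0.081 99.4
python3 - <<'E'
import cv2
i=cv2.imread("pics/sd16.png"); cv2.imwrite("pics/sd16t.png",cv2.resize(i[50:200,170:330],None,fx=4,fy=4,interpolation=cv2.INTER_CUBIC))
E
```

```text
time_s: 21.25
eef_pos: [0.5385, -0.2562, 0.1076]
orientation: [[-0.16, 0.987, -0.002], [0.987, 0.16, 0.001], [0.001, -0.002, -1.0]]
force: [0.9, 0.5, -4.8]
opening: 0.0639
time_s: 21.92
eef_pos: [0.5628, 0.0273, 0.1081]
orientation: [[-0.162, 0.987, -0.001], [0.987, 0.162, 0.0], [0.0, -0.001, -1.0]]
force: [1.2, -0.2, -2.5]
opening: 0.0637
time_s: 22.58
eef_pos: [0.5671, 0.0772, 0.1092]
orientation: [[-0.162, 0.987, -0.0], [0.987, 0.162, -0.0], [-0.0, -0.0, -1.0]]
force: [-0.8, -0.5, -3.4]
opening: 0.0637
[0.5671 0.0773 0.1092] 99.31 22.6333
[0.5671 0.0774 0.1092] 99.32 22.6833
tool shift [0.0014 0.0006 0.0282] turn -0.08
```

View pics/w16.png

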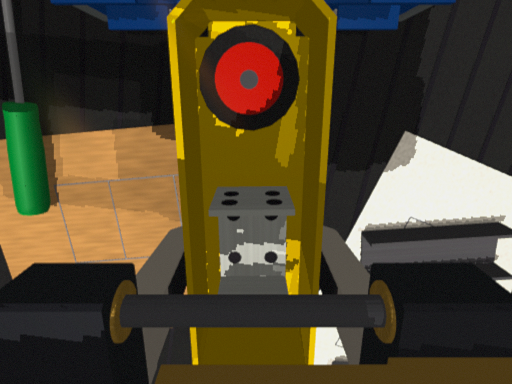

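View pics/sd16t.png

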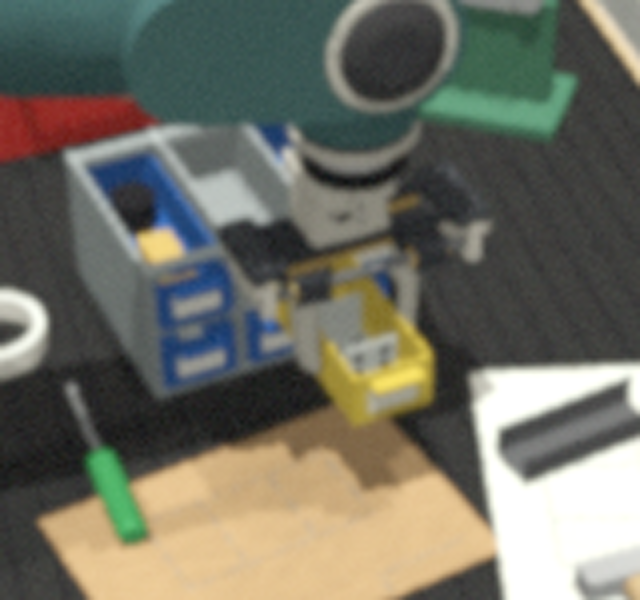

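```bash
python3 -m creep '[[0,0,0.005,0],[0,0,0.01,0],[0,0,0.008,0],[0,0,0.005,0],[0,0,0,0],[0,0,0,0],[0,0,0,0],[0,0,0,0]]'
python3 see.py side sd17.png; python3 see.py scene sc17.png;python3 mv.py 0.5675 0.0789 0.081 99.4
python3 - <<'E'
import cv2
i=cv2.imread("pics/sd17.png"); cv2.imwrite("pics/sd17t.png",cv2.resize(i[90:170,220:300],None,fx=7,fy=7,interpolation=cv2.INTER_CUBIC))
i=cv2.imread("pics/sc17.png"); cv2.imwrite("pics/sc17t.png",cv2.resize(i[180:340,240:440],None,fx=3.5,fy=3.5,interpolation=cv2.INTER_CUBIC))
E
```

```text
time_s: 23.35
eef_pos: [0.5673, 0.0781, 0.0817]
orientation: [[-0.163, 0.987, 0.001], [0.987, 0.163, 0.0], [-0.0, 0.001, -1.0]]
force: [-0.5, -0.3, -2.8]
opening: 0.0639
[0.5673 0.0781 0.0817] 99.38 23.4
[0.5673 0.0781 0.0816] 99.38 23.45
tool shift [0.0008 0.0003 0.0006] turn -0.02
```

View pics/sc17t.png

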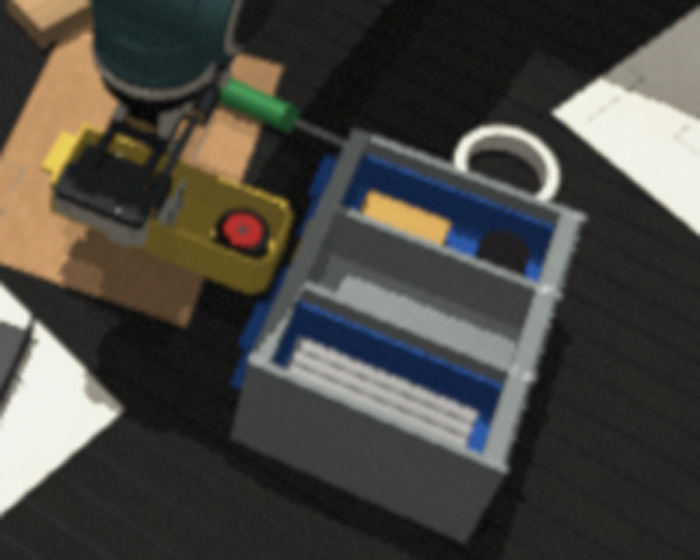

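View pics/sd17t.png

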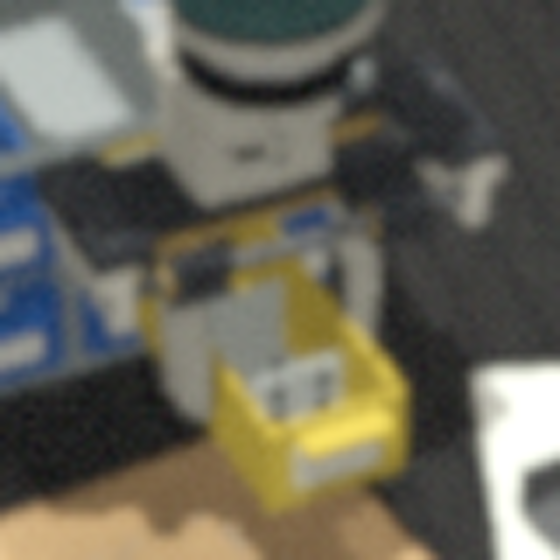

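```bash
python3 -m creep '[[0.004,0,0,0],[0.006,0,0,0],[0.006,0,0,0],[0.006,0,0,0],[0.006,0,0,0],[0.005,0,0,0],[0,0,0,0],[0,0,0,0]]'
python3 see.py wrist w18.png; python3 see.py scene sc18.png
python3 - <<'E'
import cv2
i=cv2.imread("pics/sc18.png"); cv2.imwrite("pics/sc18t.png",cv2.resize(i[180:340,240:440],None,fx=3.5,fy=3.5,interpolation=cv2.INTER_CUBIC))
E
```

```text
time_s: 24.12
eef_pos: [0.5617, 0.111, 0.0813]
orientation: [[-0.164, 0.987, 0.0], [0.987, 0.164, -0.0], [-0.0, 0.0, -1.0]]
force: [-0.5, 0.3, -2.8]
opening: 0.0637
[0.5617 0.1107 0.0812] 99.4 24.1667
[0.5618 0.1105 0.0812] 99.38 24.2167
```

View pics/sc18t.png

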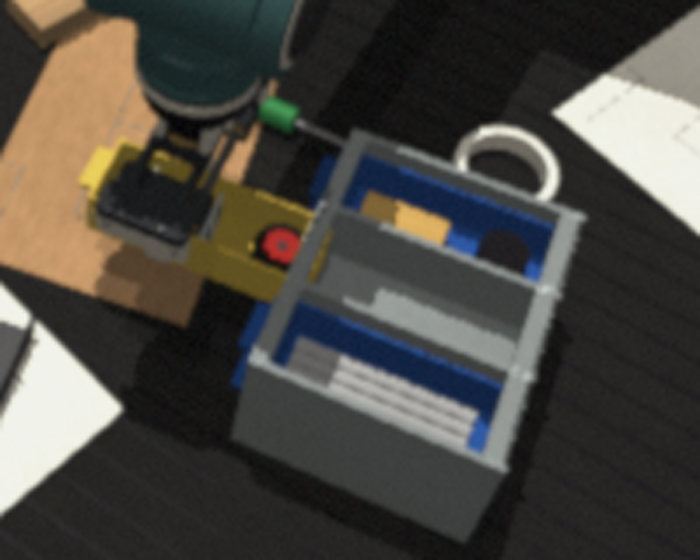

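View pics/w18.png

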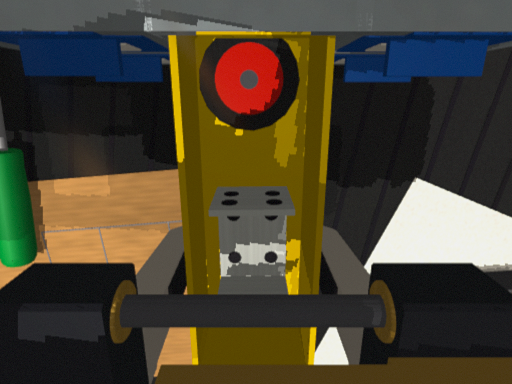

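```bash
python3 -m creep '[[0.006,0.0005,0,0],[0.008,0,0,0],[0.008,0,0,0],[0.008,0,0,0],[0.008,0,0,0],[0.008,0,0,0],[0.006,0,0,0],[0,0,0,0]]'
python3 -m creep '[[0.006,0,0,0],[0.008,0,0,0],[0.008,0,0,0],[0.006,0,0,0],[0.004,0,0,0],[0.002,0,0,0],[0,0,0,0],[0,0,0,0]]'
python3 see.py wrist w19.png; python3 see.py side sd19.png
python3 - <<'E'
import cv2
i=cv2.imread("pics/sd19.png"); cv2.imwrite("pics/sd19t.png",cv2.resize(i[50:170,180:320],None,fx=5,fy=5,interpolation=cv2.INTER_CUBIC))
E
```

```text
time_s: 24.88
eef_pos: [0.5535, 0.1633, 0.0812]
orientation: [[-0.164, 0.986, -0.0], [0.986, 0.164, 0.0], [0.0, -0.0, -1.0]]
force: [-0.1, 0.3, -3.4]
opening: 0.0639
time_s: 25.55
eef_pos: [0.5482, 0.1956, 0.0812]
orientation: [[-0.163, 0.987, -0.0], [0.987, 0.163, -0.0], [-0.0, -0.0, -1.0]]
force: [-0.7, 1.1, -3.5]
opening: 0.0636
[0.5482 0.1954 0.0812] 99.37 25.6
[0.5483 0.1953 0.0813] 99.37 25.65
```

View pics/w19.png

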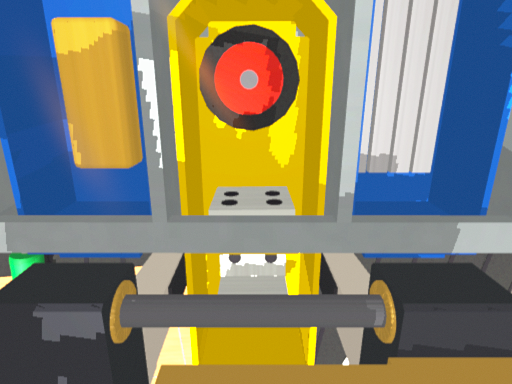

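View pics/sd19t.png

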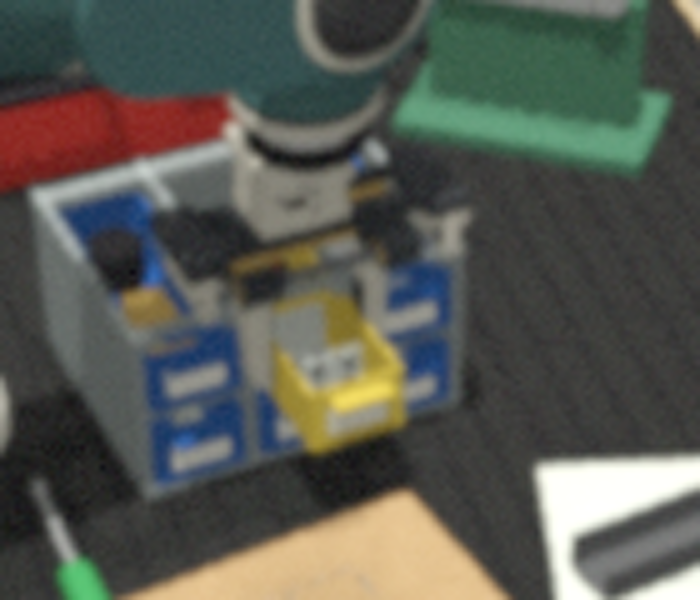

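```bash
python3 -m creep '[[0,0,0.001,0],[0,0,0.001,0],[0,0,0.001,0],[0,0,0,0],[0,0,0,0],[0,0,0,0],[0,0,0,0],[0,0,0,0]]'
python3 -c "
from rig import robot;s=robot.state();print(s['eef_pos'],s['force'])"
```

```text
time_s: 26.32
eef_pos: [0.5482, 0.1956, 0.0783]
orientation: [[-0.163, 0.987, 0.0], [0.987, 0.163, 0.0], [0.0, 0.0, -1.0]]
force: [-0.2, -1.4, -4.4]
opening: 0.064
[0.54823602 0.19556141 0.07830682] [-0.20681205 -1.43567189 -4.36632861]
```

```bash
python3 -m creep '[[0,0,0.0005,0],[0,0,0,0],[0,0,0.0005,0],[0,0,0,0],[0,0,0,0],[0,0,0,0],[0,0,0,0],[0,0,0,0]]'
python3 see.py wrist w20.png
python3 -c "
from rig import robot;s=robot.state();print(s['eef_pos'],s['force'])"
```

```text
time_s: 26.98
eef_pos: [0.5483, 0.1955, 0.0778]
orientation: [[-0.163, 0.987, 0.0], [0.987, 0.163, 0.0], [0.0, 0.0, -1.0]]
force: [-2.8, -2.2, 4.9]
opening: 0.0636
[0.5483 0.1956 0.0778] 99.38 27.0333
[0.54830623 0.1955571  0.07780682] [-4.33873855 -1.43026396  5.86603375]
```

```bash
python3 -m creep '[[0,0,-0.0005,0],[0,0,0,0],[0,0,0,0],[0,0,0,0],[0,0,0,0],[0,0,-0.005,0],[0,0,-0.01,0],[0,0,-0.015,0]]' 0.25
python3 -m creep '[[0,0,-0.02,0],[0,0,-0.02,0],[-0.01,0,-0.01,0],[-0.02,0,0,0],[-0.025,0,0,0],[-0.025,0,0,0],[-0.015,0,0,0],[-0.005,0,0,0]]'
python3 -m creep '[[0,0,0,0],[0,0,0,0],[0,0,0,0],[0,0,0,0],[0,0,0,0],[0,0,0,0],[0,0,0,0],[0,0,0,0]]' 1 20
python3 see.py wrist w21.png; python3 see.py side sd21.png
python3 - <<'E'
import cv2
i=cv2.imread("pics/sd21.png"); cv2.imwrite("pics/sd21t.png",cv2.resize(i[50:170,180:320],None,fx=5,fy=5,interpolation=cv2.INTER_CUBIC))
E
```

```text
time_s: 27.7
eef_pos: [0.5478, 0.1954, 0.1077]
orientation: [[-0.163, 0.987, -0.002], [0.987, 0.163, -0.0], [-0.0, -0.002, -1.0]]
force: [0.2, 0.2, 0.3]
opening: 0.0695
time_s: 28.37
eef_pos: [0.5648, 0.0944, 0.1581]
orientation: [[-0.161, 0.987, 0.0], [0.987, 0.161, -0.0], [-0.0, 0.0, -1.0]]
force: [0.7, 0.7, 0.2]
opening: 0.07
time_s: 29.03
eef_pos: [0.5645, 0.0971, 0.1577]
orientation: [[-0.163, 0.987, -0.0], [0.987, 0.163, 0.0], [0.0, -0.0, -1.0]]
force: [-0.1, -0.1, -0.8]
opening: 0.0213
[0.5645 0.097  0.1577] 99.39 29.0833
[0.5645 0.097  0.1577] 99.38 29.1333
```

View pics/w21.png

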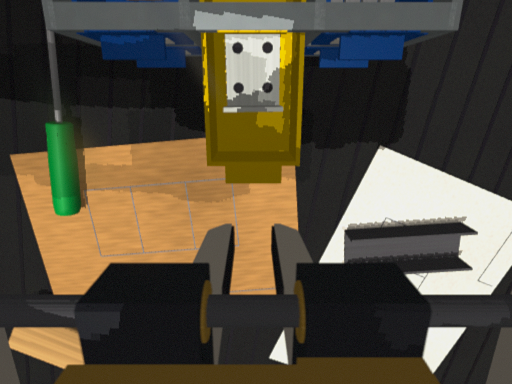

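View pics/sd21t.png

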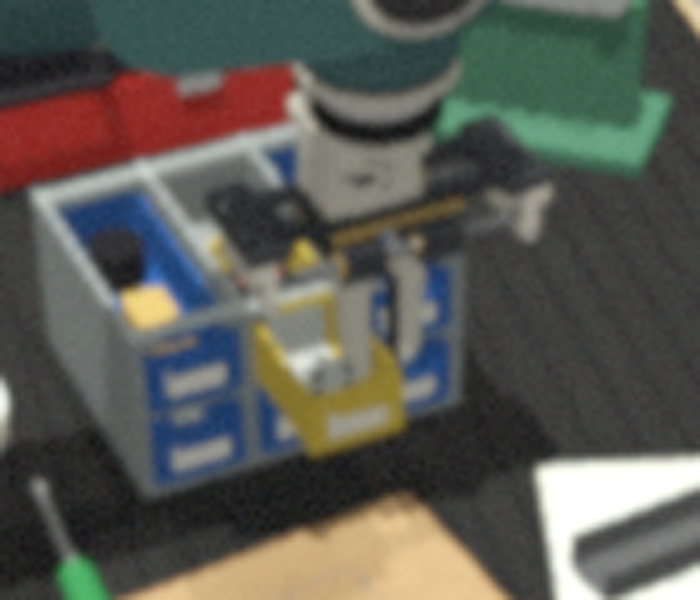

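```bash
python3 -m creep '[[0,0,0.01,0],[0,0,0.02,0],[0,0,0.02,0],[0,0,0.008,0],[0,0,0.004,0],[0,0,0,0],[0,0,0,0],[0,0,0,0]]'
python3 see.py wrist w22.png; python3 see.py side sd22.png
python3 - <<'E'
import cv2
i=cv2.imread("pics/sd22.png"); cv2.imwrite("pics/sd22t.png",cv2.resize(i[50:170,180:320],None,fx=5,fy=5,interpolation=cv2.INTER_CUBIC))
E
```

```text
time_s: 29.8
eef_pos: [0.565, 0.097, 0.0968]
orientation: [[-0.163, 0.987, 0.001], [0.987, 0.163, 0.0], [-0.0, 0.001, -1.0]]
force: [-0.1, -0.5, -0.1]
opening: 0.0003
[0.565  0.097  0.0968] 99.38 29.85
[0.5649 0.0969 0.0967] 99.38 29.9
```

View pics/w22.png

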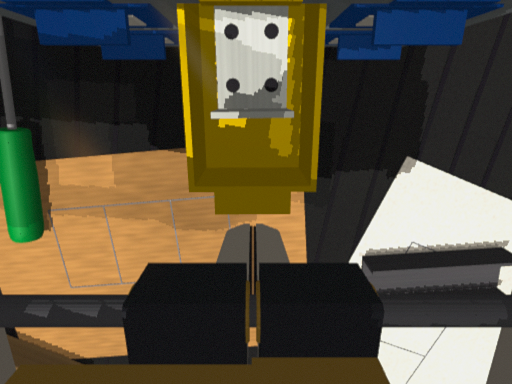

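View pics/sd22t.png

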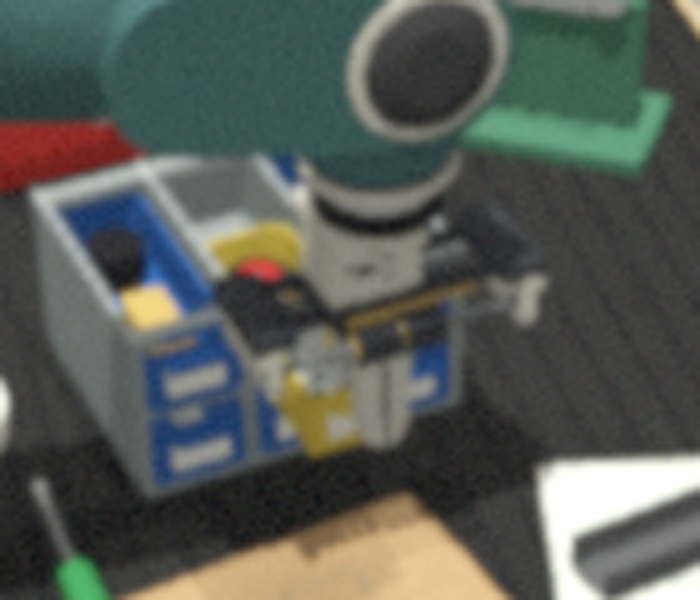

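```bash
python3 -m creep '[[0.004,0,0,0],[0.005,0,0,0],[0.005,0,0,0],[0.006,0,0,0],[0.007,0,0,0],[0.008,0,0,0],[0.006,0,0,0],[0.004,0,0,0]]'
python3 see.py wrist w23.png
```

```text
time_s: 30.57
eef_pos: [0.557, 0.1422, 0.0958]
orientation: [[-0.163, 0.987, 0.0], [0.987, 0.163, -0.0], [-0.0, 0.0, -1.0]]
force: [0.8, -4.2, 2.8]
opening: 0.0007
[0.5569 0.1426 0.0957] 99.42 30.6167
```

View pics/w23.png

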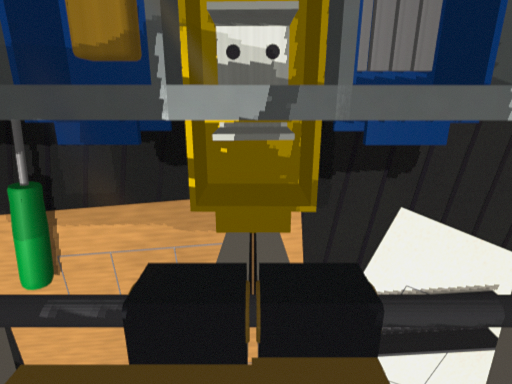

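```bash
python3 -m creep '[[0.004,0,0,0],[0.006,0,0,0],[0.006,0,0,0],[0.006,0,0,0],[0.006,0,0,0],[0.006,0,0,0],[0.004,0,0,0],[0.003,0,0,0]]'
python3 see.py wrist w24.png
python3 -m creep '[[0.001,0,0,0],[0.001,0,0,0],[0.001,0,0,0],[0.001,0,0,0],[0.001,0,0,0],[0,0,0,0],[0,0,0,0],[0,0,0,0]]'
```

```text
time_s: 31.28
eef_pos: [0.5503, 0.1824, 0.0957]
orientation: [[-0.163, 0.987, -0.0], [0.987, 0.163, 0.0], [0.0, -0.0, -1.0]]
force: [0.0, -2.9, 1.0]
opening: 0.0005
[0.5503 0.1826 0.0956] 99.41 31.3333
time_s: 32.0
eef_pos: [0.5497, 0.1868, 0.0958]
orientation: [[-0.163, 0.987, 0.0], [0.987, 0.163, 0.0], [0.0, 0.0, -1.0]]
force: [-0.1, 0.6, 0.3]
opening: 0.0006
```

View pics/w24.png

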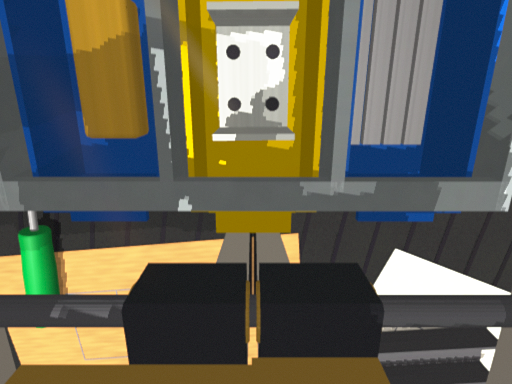

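```bash
python3 -m creep '[[0.001,0,0,0],[0.001,0,0,0],[0,0,0,0],[0,0,0,0],[0,0,0,0],[0,0,0,0],[0,0,0,0],[0,0,0,0]]'
python3 -m creep '[[0.001,0,0,0],[0.0005,0,0,0],[0,0,0,0],[0,0,0,0],[0,0,0,0],[0,0,0,0],[0,0,0,0],[0,0,0,0]]'
python3 see.py wrist w25.png
```

```text
time_s: 32.67
eef_pos: [0.5494, 0.1887, 0.0957]
orientation: [[-0.163, 0.987, -0.0], [0.987, 0.163, 0.0], [0.0, 0.0, -1.0]]
force: [0.8, 0.9, -0.2]
opening: 0.0003
time_s: 33.33
eef_pos: [0.5492, 0.1893, 0.0957]
orientation: [[-0.163, 0.987, 0.0], [0.987, 0.163, -0.002], [-0.002, -0.0, -1.0]]
force: [0.3, -7.5, 0.6]
opening: 0.0004
[0.5492 0.1893 0.0957] 99.36 33.3833
```

View pics/w25.png

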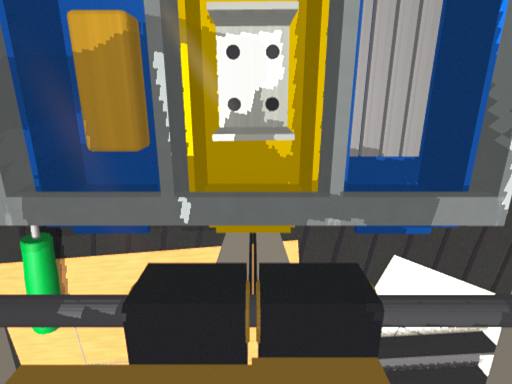

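```bash
python3 -m creep '[[0.001,0,0,0],[0,0,0,0],[0,0,0,0],[0,0,0,0],[0,0,0,0],[0,0,0,0],[0,0,0,0],[0,0,0,0]]'
python3 -m creep '[[-0.003,0,0,0],[-0.01,0,0,0],[-0.02,0,-0.01,0],[-0.02,0,-0.03,0],[-0.02,0,-0.035,0],[-0.02,0,-0.035,0],[-0.02,0,-0.03,0],[0,0,-0.02,0]]'
python3 -m creep '[[0.02,0,-0.01,0],[0.03,0,-0.01,0],[0.03,0,-0.01,0],[0.03,0,0,0],[0.02,0,0,0],[0.01,0,0,0],[0,0,0,0],[0,0,0,0]]'
python3 see.py wrist w26.png wheel2_mid bracket_mid tray_mid; python3 see.py side sd26.png;  python3 see.py scene sc26.png
python3 - <<'E'
import cv2
i=cv2.imread("pics/sc26.png"); cv2.imwrite("pics/sc26t.png",cv2.resize(i,(800,600),interpolation=cv2.INTER_CUBIC))
E
```

```text
time_s: 34.05
eef_pos: [0.5492, 0.1894, 0.0957]
orientation: [[-0.162, 0.987, 0.0], [0.987, 0.162, -0.003], [-0.003, -0.0, -1.0]]
force: [1.3, -15.5, 2.2]
opening: 0.0004
time_s: 34.72
eef_pos: [0.568, 0.0767, 0.2594]
orientation: [[-0.161, 0.987, 0.003], [0.987, 0.161, -0.0], [-0.001, 0.003, -1.0]]
force: [0.2, 0.7, 0.3]
opening: 0.0003
time_s: 35.38
eef_pos: [0.5446, 0.2172, 0.2855]
orientation: [[-0.164, 0.987, -0.0], [0.987, 0.164, -0.0], [-0.0, -0.0, -1.0]]
force: [0.3, -0.5, 0.1]
opening: 0.0006
wheel2_mid [([0.525, 0.365, 0.098], 0.58, [258.0, 24.0])]
bracket_mid [([0.532, 0.277, 0.075], 0.72, [250.0, 111.0])]
tray_mid [([0.535, 0.314, 0.07], 0.76, [258.0, 79.0])]
[0.5448 0.2167 0.2857] 99.31 35.5833
[0.5448 0.2168 0.2858] 99.31 35.6333
[0.5448 0.2169 0.2858] 99.32 35.6833
```

View pics/w26.png

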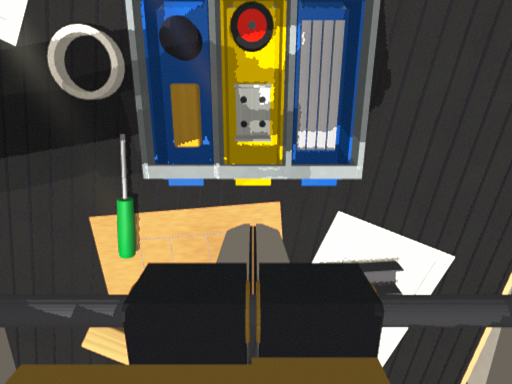

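View pics/sc26t.png

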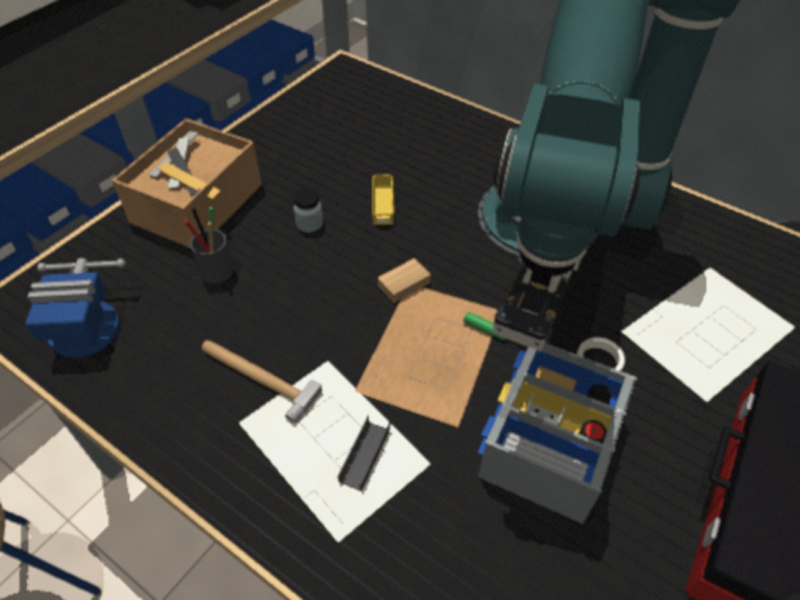

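```bash
python3 -c "
from rig import robot;print(robot.finish_job())"
```

```text
the job is handed in; nothing more can be done
None
```

The kit is packed: the bracket lies flat on its base in the larger yellow tray, behind the wheels, and the tray is pushed in to the stop in the empty bay. I handed the job in at about 35.7 s of the 64 s limit.

- **Moves:** I gripped the bracket over its flanges and set it on the tray floor. Then I gripped the tray across its width, entered it nose first at shelf height, set it down, and pushed it home on its lip with closed fingers.
- **Fully home:** The push force rose to about 7.5 N and then 15.5 N with almost no further travel. In the last wrist picture the yellow lip at (253,182) lines up with the blue lips on either side. The networks put the tray's visible middle about 12 mm deeper than I expected for bay_home. I put that down to how they define that point, given the lip and stop evidence.
- **Contents:** That picture shows the bracket flat at (253,112) and the upper wheel flat at (252,25). The lower wheel is hidden under it. The upper wheel reads about 98 mm high, about right for the wheel resting on the lower one.
- **Rest of the bench:** In the scene picture the other things look the same as at the start, though the gripper hides part of the screwdriver. No contact force exceeded about 16 N, and the gripper was clear of everything at hand-in.

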